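# Slide the parts case home between freshly glued guide rails

## Task

Push the grey parts case along the bench, short end first, down the lane between the two wooden guide rails until it rests squarely against the stop board at the lane's far end. The rails have only just been glued down, so neither the case nor the hand may touch either of them. Only push the case with the fingers, keeping it flat on the bench, and leave the glue bottle, the jar and the tape measure where they stand.

Things in the scene. Friction and masses are not known exactly. Their poses are not given: they have to be found in the camera images.
- case: Loose closed grey plastic box, dark seam and dark lid panel, 150 mm long (x), 105 mm wide (y), 60 mm high (z up), flat upright sides, nothing to hold it by. Origin: centre of its underside. 0.4 to 0.8 kg, slides with ordinary friction. It starts outside the lane before its open end, off to a side (up to 50 mm) and turned (up to 0.28 rad), long axis roughly along the lane, +x end leading.
- bay: Fixed lane. Origin on the bench at the middle of its open end; x runs along the lane to the stop board, y across, z up. 129 mm wide between the rails (12 mm to spare each side of the case), 220 mm long, the bench is its floor. Stop board 18 mm thick, 169 wide, 40 high, near face at x = 220 mm; it may be touched. With the case home the case's origin is at x = 145 mm, y = 0.
- rail_left: Fixed wooden guide rail on the bay's +y side, 220 mm long, 20 mm wide, 20 mm high; origin on the bench at the middle of its open-end face, its x axis along the lane; its inner face is at y = +64.5 mm of the bay. Not to be touched.
- rail_right: The same on the bay's -y side; inner face at y = -64.5 mm of the bay. Not to be touched.
- glue: Bystander: white glue bottle standing upright, 52 mm in diameter, 135 mm high, origin at the centre of its underside.
- jar: Bystander: glass jar with a steel lid, 60 mm in diameter, 70 mm high, origin at the centre of its underside.
- tape: Bystander: black tape measure standing on its edge, 64 x 34 x 58 mm high, origin at the centre of its underside.

How it is judged:
By the outcome, as a careful person would: the job done as asked, in the order asked, and still so for the second after the job is handed in, with the robot touching nothing.
It also fails if it takes over 72 s, if anything falls off the work surface, if the arm or the gripper's body presses on something with over 40 N, if the wrist force passes 120 N, or if a joint passes its speed limit or range.

## Robot

A 6-joint arm with a two-finger parallel gripper is mounted at the origin on the work surface. World frame = base frame: x ahead of the robot, y to its left, z up, the work surface at z = 0. Lengths are in m, angles in rad, forces in N, time in s.
With the tool pointing down it reaches from about 0.275 to 1 m from the base axis. Payload 8.4 kg.
Tool frame: the origin (TCP) lies on the centre line of the jaws, within the pads' length; the fingertips stand 17 mm ahead of it and the grasp point (between the pads) lies 2 mm behind it (bot.tcp_to_tips is the z of the fingertips in the tool frame, in m); z points along the fingers, y is the line along which they close (so a half turn about z gives the same grasp; the last joint's range is limited). The gripper opens to 85 mm and grips with 20 to 120 N. Pads are 22 mm wide; open, the fingers measure 114 mm over their backs; the gripper's body (76 mm by 85 mm) begins 54 mm behind the grasp point. The pads swing forward as they close: fully open they stand 13 mm farther back than shut.
Start: joints at [1.258, 0.353, 1.633, -0, 1.155, -0.002], TCP at [0.191, 0.595, 0.228] pointing down, gripper open.
Joint ranges: [-2.63, 2.63], [-0.92, 2.1], [0.06, 2.66], [-1.3, 4.44], [0, 2.69], [-3.02, 3.02]. Speed limits (rad/s): [2.22, 2.22, 2.79, 3.14, 3.14, 3.14].

## Interface

Orientations are given as a unit quaternion [x, y, z, w].
In Python, from workcell import bot, hand, kinematics, get_obs, vision, hand_in gives the robot as it stands. The module is installed in compiled form; this text tells all that it offers. Calls block until the motion is done:
- bot.reach(position, orientation): joint-space move of the TCP to a pose.
- bot.servo_line(position, ori=None, velocity=0.15): straight line of the TCP; ori=None keeps the orientation; velocity is the mean speed in m/s.
- bot.goto_joints(angles): joint-space move.
- hand.move_gripper(opening, strength=None): finger opening in m; strength is the grip in N (None keeps the last); returns when the fingers have stopped.
- bot.dwell(seconds).
- kinematics.solve_ik(position, orientation): joint angles nearest the present ones, or None.
- get_obs(): the state.
- vision.read_camera(name): name is "scene" or "side" or "wrist"; returns a dict with "frame" (384x512x3 uint8, red, green, blue), "intrinsics" (3x3 intrinsics, pixels), "dist" ([k1, k2, p1, p2, k3] as OpenCV has them; the pictures are not rectified), "view" (4x4, takes a point from world to camera coordinates). Camera axes: x right, y down, z forward; pixel columns grow to the right and rows downward; lengths in m; the calibration is good to about 2 mm. A picture is of the moment at which its call begins. There is no depth.
A pose or a line that the arm cannot do raises bot.IKError and nothing moves.
- hand_in(): hands the job in; it is judged then, once.
The state is a dict: "time_s": time; "joint_pos": joint angles; "joint_vel": joint speeds; "joint_efforts": joint torques, N m; "position": TCP position; "orientation": TCP orientation; "wrist_force": force on the tool from outside, world axes, zero at the start; "ft_torque": the same for the moment, N m; "gripper_width": finger opening in m; "grip_force": force on a finger pad.
Only numpy, scipy, OpenCV 4.12 (cv2) and the standard library are available. Lean on these libraries where they do the work, as an engineer would, in place of code of your own. Each camera call takes 0.05 s, during which the arm holds its last target. There are 200 camera calls.

## Working session

There is one attempt and no reset: what is moved stays moved. The work goes in short steps, each a Python script; the robot and the scene stay as the last script left them, time stands still between calls to the robot, and variables do not carry over. Pictures are saved under pics/ and viewed, at most 10 in all, crops included, and the job is handed in when it is done.

```bash
mkdir -p pics
python3 - <<'E'
from workcell import vision,get_obs
import cv2
for n in ("scene","side"):
    r=vision.read_camera(n); cv2.imwrite(f"pics/{n}0.png",cv2.resize(r["frame"][:,:,::-1],(800,600),interpolation=cv2.INTER_CUBIC))
    print(n,r["intrinsics"].tolist(),r["dist"],r["view"].round(4).tolist())
o=get_obs();print(o["time_s"],o["orientation"],o["position"])
E
```

```text
scene [[348.91864883632456, 0.0, 255.52841743893165], [0.0, 348.91864883632456, 189.92668342740768], [0.0, 0.0, 1.0]] [-0.08016857  0.          0.          0.          0.        ] [[-0.0989, 0.9951, 0.0019, 0.0039], [0.7125, 0.0721, -0.6979, -0.3938], [-0.6946, -0.0677, -0.7162, 1.1734], [0.0, 0.0, 0.0, 1.0]]
side [[471.00098377716904, 0.0, 250.84531087129545], [0.0, 471.00098377716904, 194.4702223840928], [0.0, 0.0, 1.0]] [-0.1876101  0.         0.         0.         0.       ] [[-0.9822, -0.1877, 0.0033, 0.6159], [-0.1504, 0.7761, -0.6124, 0.0573], [0.1124, -0.602, -0.7905, 1.0702], [0.0, 0.0, 0.0, 1.0]]
0.1 [ 1.54750944e-01  9.87953327e-01 -5.99881013e-04 -9.82856867e-05] [0.19099328 0.59465723 0.2274411 ]
```

View pics/scene0.png

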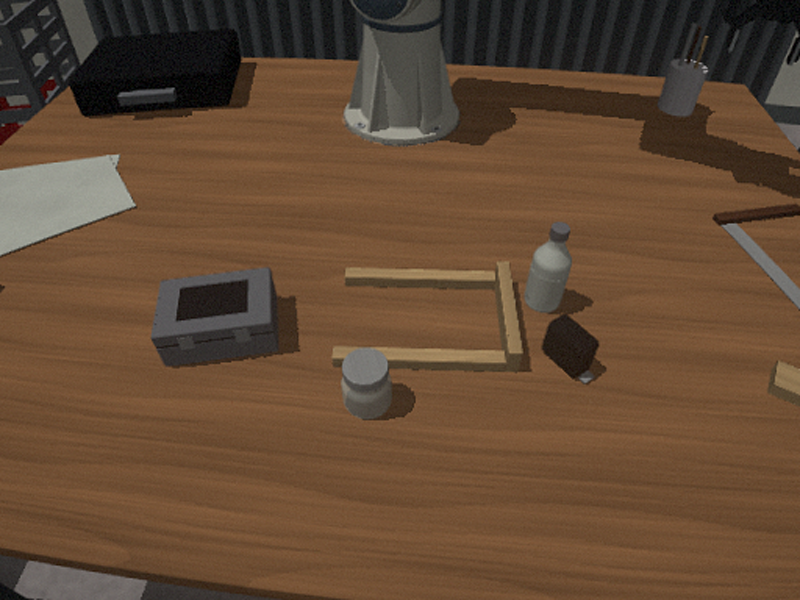

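View pics/side0.png

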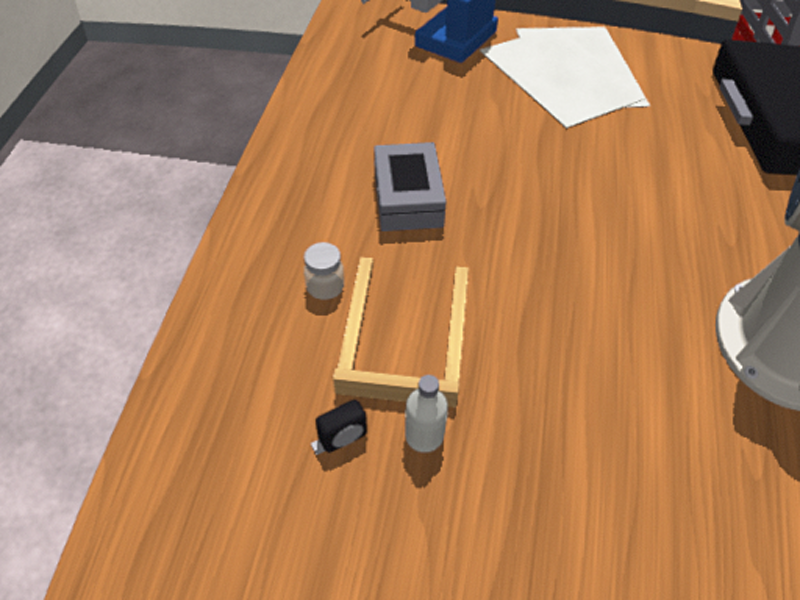

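The scene view shows the case at about (215,315) and the lane at (345–520, 265–370), running along world +y. The jar is by the open end of the outer rail, with the bottle and tape behind the board. Next I'll enlarge crops of both views to get corner pixels.

Run:
```python
from workcell import vision
import cv2
r=vision.read_camera("scene")["frame"][155:275,90:346,::-1]
cv2.imwrite("pics/scene1.png",cv2.resize(r,(768,360),interpolation=cv2.INTER_CUBIC))
r=vision.read_camera("side")["frame"][85:265,190:310,::-1]
cv2.imwrite("pics/side1.png",cv2.resize(r,(396,594),interpolation=cv2.INTER_CUBIC))
```

```text
(no output)
```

View pics/scene1.png

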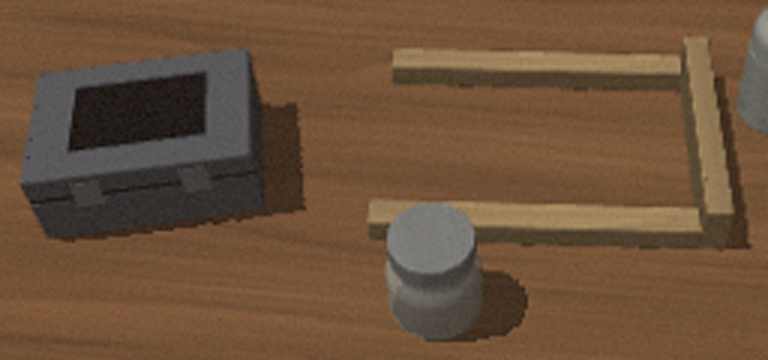

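View pics/side1.png

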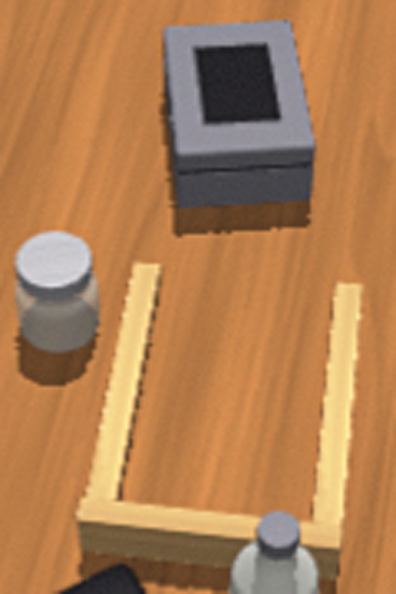

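Corners in the crops are clear: case top in scene crop (249,51), (40,75), (23,187), (262,171), and rail open ends at (393,67) and (369,202). I'll fit poses from these.

```bash
cat > h.py <<'E'
import numpy as np, cv2
from scipy.optimize import least_squares
from workcell import vision
def cams(): return {n:{k:v for k,v in vision.read_camera(n).items() if k!="frame"} for n in("scene","side")}
def fit(C,obs,x0):
    """obs: list (cam, local xyz m, full-image pixel) -> x,y,yaw"""
    def world(p,P):
        c,s=np.cos(p[2]),np.sin(p[2]); P=np.array(P)
        return np.c_[p[0]+c*P[:,0]-s*P[:,1],p[1]+s*P[:,0]+c*P[:,1],P[:,2]]
    def f(p):
        r=[]
        for n in C:
            o=[(a,b) for m,a,b in obs if m==n]
            if not o: continue
            V=C[n]["view"]
            u=cv2.projectPoints(world(p,[a for a,_ in o]),cv2.Rodrigues(V[:3,:3])[0],V[:3,3],C[n]["intrinsics"],C[n]["dist"])[0][:,0]
            r.append((u-np.array([b for _,b in o])).ravel())
        return np.concatenate(r)
    s=least_squares(f,x0,loss="soft_l1"); return s.x,f(s.x).reshape(-1,2)
def px(off,sc): return lambda u,v:(off[0]+(u+.5)/sc-.5,off[1]+(v+.5)/sc-.5)
E
python3 - <<'E'
from h import *
C=cams(); a=px((90,155),3); b=px((190,85),3.3)
X,Y,Z=.075,.0525,.06
case=[("scene",(X,Y,Z),a(249,51)),("scene",(-X,Y,Z),a(40,75)),("scene",(-X,-Y,Z),a(23,187)),("scene",(X,-Y,Z),a(262,171)),("scene",(X,-Y,0),a(263,212)),("scene",(-X,-Y,0),a(47,238)),
("side",(X,Y,Z),b(313,151)),("side",(X,-Y,Z),b(175,164)),("side",(-X,-Y,Z),b(165,27)),("side",(-X,Y,Z),b(292,20)),("side",(X,Y,0),b(309,199)),("side",(X,-Y,0),b(178,206))]
i,o=.0645,.0845
bay=[("scene",(0,o,.02),a(394,49)),("scene",(0,i,.02),a(393,67)),("scene",(0,i,0),a(394,84)),("scene",(0,-i,.02),a(369,202)),("scene",(0,-o,.02),a(369,224)),("scene",(0,-o,0),a(370,238)),
("scene",(.22,o,.04),a(683,38)),("scene",(.238,o,.04),a(707,38)),("scene",(.238,-o,.04),a(733,212)),("scene",(.22,-o,.04),a(708,214)),("scene",(.238,-o,0),a(726,247)),
("side",(0,-o,.02),b(134,265)),("side",(0,-i,.02),b(160,266)),("side",(0,i,.02),b(337,284)),("side",(0,o,.02),b(361,285)),("side",(.22,-o,.04),b(84,503)),("side",(.238,-o,.04),b(79,522)),("side",(.238,-o,0),b(83,549)),("side",(.22,o,.04),b(340,528)),("side",(.238,o,.04),b(338,549)),("side",(.238,o,0),b(338,575))]
for n,ob in (("case",case),("bay",bay)):
    for sub in (ob,[t for t in ob if t[0]=="scene"],[t for t in ob if t[0]=="side"]):
        p,r=fit(C,sub,[.5,-.1,1.57]); print(n,p.round(4),"rms px",np.sqrt((r**2).mean()).round(2))
        if n=="case" and sub is ob: cw=p
        if n=="bay" and sub is ob: bw=p
jar=fit(C,[("scene",(0,0,.07),a(431,238)),("side",(0,0,.07),b(54,259))],[.6,0,0])[0]
R=lambda q:np.array([[np.cos(q),np.sin(q)],[-np.sin(q),np.cos(q)]])
print("case in bay",R(bw[2])@(cw[:2]-bw[:2]),cw[2]-bw[2],"jar in bay",R(bw[2])@(jar[:2]-bw[:2]))
E
```

```text
case [ 0.6359 -0.1824  1.8418] rms px 1.56
case [ 0.6375 -0.1818  1.8432] rms px 1.82
case [ 0.6348 -0.1824  1.8329] rms px 1.03
bay [ 0.5981 -0.0271  1.6368] rms px 0.78
bay [ 0.5981 -0.0276  1.6364] rms px 0.57
bay [ 0.598  -0.0259  1.6376] rms px 0.91
case in bay [-0.15742068 -0.02754247] 0.20506053276646297 jar in bay [ 0.04744593 -0.132503  ]
```

```bash
cat >> h.py <<'E'
from workcell import bot,hand,get_obs,kinematics
BAY=(.5981,-.0271,1.6368)
def W(x,y,z):
    c,s=np.cos(BAY[2]),np.sin(BAY[2]); return [BAY[0]+c*x-s*y,BAY[1]+s*x+c*y,z]
def Q(phi):  # tool down, tool y at bay angle phi
    a=(phi+BAY[2]+np.pi/2)/2; return [np.cos(a),np.sin(a),0,0]
def inbay(p):
    c,s=np.cos(BAY[2]),np.sin(BAY[2]); d=np.array(p[:2])-BAY[:2]; return np.array([c*d[0]+s*d[1],-s*d[0]+c*d[1]])
def st(t=""):
    o=get_obs(); print(t,round(o["time_s"],2),inbay(o["position"]).round(4),round(o["position"][2],4),"F",np.round(o["wrist_force"],1),round(o["gripper_width"],3))
def snap(n,name,x0,y0,w,h,k):
    f=vision.read_camera(n)["frame"][y0:y0+h,x0:x0+w,::-1]
    cv2.imwrite(f"pics/{name}.png",cv2.resize(f,(int(w*k),int(h*k)),interpolation=cv2.INTER_CUBIC))
E
python3 - <<'E'
from h import *
print(bot.tcp_to_tips)
q=Q(-np.pi)
bot.reach(W(-.16,-.14,.25),q); st("above")
bot.servo_line(W(-.16,-.14,.03),velocity=.12); st("down")
bot.servo_line(W(-.16,-.115,.03),velocity=.05); st()
for y in (-.10,-.09,-.08,-.07): 
    bot.servo_line(W(-.16,y,.03),velocity=.05); st()
snap("scene","scene2",80,150,256,120,3)
snap("side","side2",190,70,170,180,3.3)
E
```

```text
0.017
above 3.62 [-0.159  -0.1402] 0.25 F [0.3 0.1 0.1] 0.085
down 5.61 [-0.1601 -0.1405] 0.0308 F [0.8 0.5 0.1] 0.086
 6.26 [-0.1601 -0.1151] 0.0302 F [-0.1  0.2  0.7] 0.085
 6.71 [-0.16   -0.0996] 0.0301 F [-0.5  0.2  0.4] 0.085
 7.06 [-0.16   -0.0896] 0.0301 F [1.1 0.1 0.8] 0.086
 7.41 [-0.1599 -0.0794] 0.03 F [ 0.8 -0.8 -0.1] 0.085
 7.76 [-0.1598 -0.0693] 0.0299 F [ 0.5 -0.9 -0.5] 0.085
```

View pics/scene2.png

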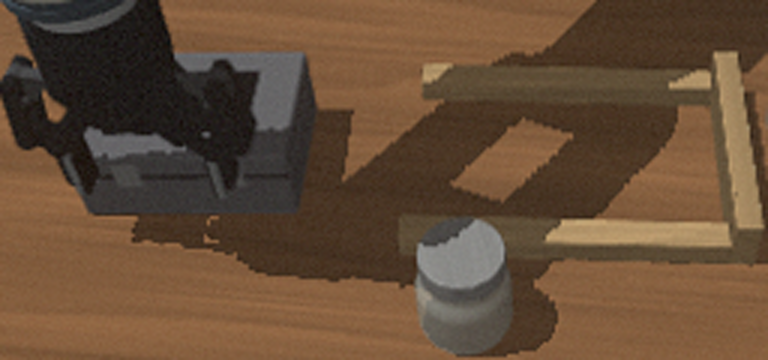

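View pics/side2.png

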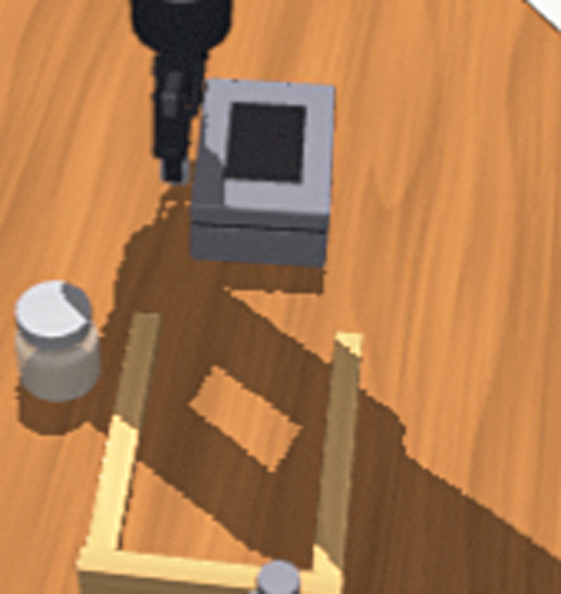

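The case now lies nearly square in front of the lane; its leading corners are at (305,54) and (298,213) in the scene crop, and (329,215) and (192,209) in the side crop. I'll fit its pose.

```bash
cat > fit2.py <<'E'
from h import *
C=cams(); a=px((80,150),3); b=px((190,70),3.3)
X,Y,Z=.075,.0525,.06
ob=[("scene",(X,Y,Z),a(305,54)),("scene",(X,-Y,Z),a(300,180)),("scene",(X,-Y,0),a(298,213)),("scene",(-X,-Y,0),a(95,213)),
("side",(-X,Y,Z),b(333,86)),("side",(X,Y,Z),b(329,213)),("side",(X,-Y,Z),b(192,208)),("side",(-X,-Y,Z),b(205,80)),("side",(X,Y,0),b(325,264)),("side",(X,-Y,0),b(191,258))]
for s in (ob,ob[:4],ob[4:]):
    p,r=fit(C,s,[.6,-.18,1.6]); print(inbay(p),p[2]-BAY[2]); 
    print(np.abs(r).max())
E
python3 fit2.py
```

```text
[-0.15077278 -0.00335372] 0.0501499839996975
7.554298700696393
[-0.14852843 -0.0032762 ] 0.02547440598841688
6.852819639171031
[-0.15161881 -0.00348752] 0.053695020285914774
1.394112948613781
```

Run:
```python
from h import *
bot.servo_line(W(-.16,-.0640,.03),velocity=.03); st()
bot.servo_line(W(-.16,-.11,.03),velocity=.1)
bot.servo_line(W(-.16,-.11,.16),velocity=.2)
bot.reach(W(-.30,-.02,.16),Q(-np.pi/2)); st()
import numpy as np
for n,x0,y0,w,h in (("scene",80,150,256,120),("side",190,70,170,180)): pass
A=cv2.resize(vision.read_camera("scene")["frame"][155:255,100:230,::-1],(520,400),interpolation=cv2.INTER_CUBIC)
B=cv2.resize(vision.read_camera("side")["frame"][85:155,235:305,::-1],(280,280),interpolation=cv2.INTER_CUBIC)
I=np.zeros((400,800,3),np.uint8); I[:,:520]=A; I[:280,520:]=B; cv2.imwrite("pics/both3.png",I)
```

```text
8.31 [-0.1599 -0.0636] 0.03 F [-0.1 -0.9  0.6] 0.085
 11.3 [-0.2996 -0.02  ] 0.1594 F [-0.1  0.8  0.4] 0.086
```

View pics/both3.png

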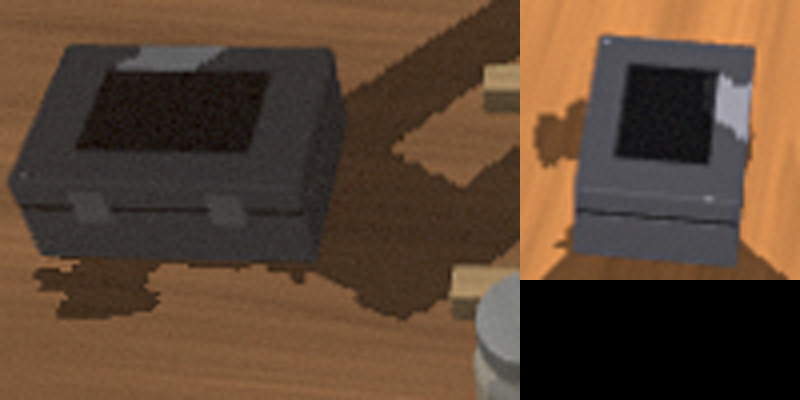

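In the enlarged view the case sits square to the lane. Its corners are at (69,45), (331,48), (10,182) and (316,263) in the scene half, and (600,38), (754,46), (741,200) and (574,256) in the side half.

Run:
```python
from h import *
C=cams(); a=px((100,155),4); b=px((235,85),4)
X,Y,Z=.075,.0525,.06
ob=[("scene",(-X,Y,Z),a(69,45)),("scene",(X,Y,Z),a(331,48)),("scene",(-X,-Y,Z),a(10,182)),("scene",(-X,-Y,0),a(43,256)),("scene",(X,-Y,0),a(316,263)),
("side",(-X,-Y,Z),b(80,38)),("side",(-X,Y,Z),b(234,46)),("side",(X,Y,Z),b(221,200)),("side",(X,-Y,Z),b(58,190)),("side",(X,-Y,0),b(54,256)),("side",(X,Y,0),b(218,266))]
for s in (ob,ob[:5],ob[5:]):
    p,r=fit(C,s,[.6,-.18,1.6]); print(inbay(p).round(4),round(p[2]-BAY[2],4),r.round(1).tolist())
```

```text
[-0.1505  0.0013] 0.0166 [[-0.5, -0.8], [1.2, -1.0], [-1.1, 0.0], [-0.5, 0.7], [1.1, 0.3], [-0.3, -1.4], [0.4, -0.4], [0.9, 0.7], [-1.0, -0.2], [0.0, 0.1], [0.0, 0.9]]
[-0.1504  0.0013] 0.011 [[-0.3, -0.9], [1.3, -0.8], [-1.1, -0.1], [-0.5, 0.6], [1.0, 0.4]]
[-0.1507  0.0012] 0.0217 [[-0.5, -1.4], [0.2, -0.6], [1.0, 0.6], [-0.9, -0.2], [0.1, 0.1], [0.1, 0.8]]
```

Run:
```python
from h import *
hand.move_gripper(.075)
bot.servo_line(W(-.27,0,.16),velocity=.1); bot.servo_line(W(-.27,0,.04),velocity=.12); st("down")
bot.servo_line(W(-.235,0,.04),velocity=.06); st()
bot.servo_line(W(-.14,0,.04),velocity=.05); st()
A=cv2.resize(vision.read_camera("scene")["frame"][155:255,120:250,::-1],(520,400),interpolation=cv2.INTER_CUBIC)
B=cv2.resize(vision.read_camera("side")["frame"][115:215,230:300,::-1],(280,400),interpolation=cv2.INTER_CUBIC)
cv2.imwrite("pics/both4.png",np.hstack([A,B]))
```

```text
down 13.43 [-0.2703 -0.0006] 0.0409 F [-0.1 -0.6 -0.8] 0.075
 14.16 [-2.347e-01 -1.000e-04] 0.04 F [ 0.4 -0.   0.7] 0.075
 16.21 [-0.14  0.  ] 0.04 F [-0.1 -1.7 -1.6] 0.075
```

View pics/both4.png

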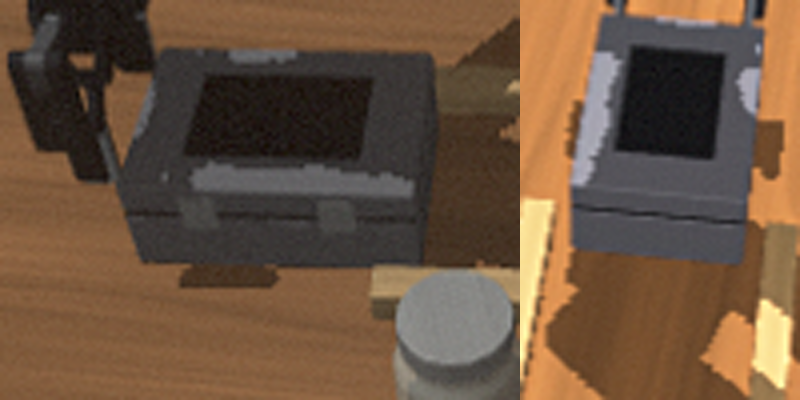

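The nose of the case is at the lane mouth and looks centred; its front face spans (574,247)–(740,263) in the side half, with the rails either side.

Run:
```python
from h import *
C=cams(); a=px((120,155),4); b=px((230,115),4)
X,Y,Z=.075,.0525,.06
ob=[("scene",(-X,Y,Z),a(160,50)),("scene",(X,Y,Z),a(434,53)),("scene",(-X,-Y,Z),a(117,188)),("scene",(-X,-Y,0),a(143,261)),("scene",(X,-Y,0),a(420,267)),
("side",(-X,-Y,Z),b(80,17)),("side",(-X,Y,Z),b(243,27)),("side",(X,Y,Z),b(231,197)),("side",(X,-Y,Z),b(52,185)),("side",(X,-Y,0),b(54,248)),("side",(X,Y,0),b(220,263))]
for s in (ob,ob[:5],ob[5:]):
    p,r=fit(C,s,[.6,-.08,1.6]); print(inbay(p).round(4),round(p[2]-BAY[2],4),r.round(1).tolist())
```

```text
[-0.0534  0.0005] 0.0127 [[-0.1, -1.0], [-0.1, -0.9], [-0.6, 0.1], [-0.9, 1.1], [1.2, 1.0], [-0.0, -1.6], [0.6, -0.8], [0.0, 1.0], [-0.2, 0.1], [-0.5, 0.9], [1.2, 0.9]]
[-0.0531  0.0012] 0.013 [[0.1, -1.2], [0.1, -1.1], [-0.4, -0.2], [-0.7, 0.9], [1.4, 0.8]]
[-0.0545  0.    ] 0.0166 [[-0.3, -1.9], [0.3, -1.2], [-0.0, 0.6], [-0.3, -0.1], [-0.5, 0.6], [1.1, 0.5]]
```

Run:
```python
from h import *
bot.servo_line(W(.046,0,.04),velocity=.05); st()
x=.046
for i in range(12):
    x+=.002; bot.servo_line(W(x,0,.04),velocity=.02); f=get_obs()["wrist_force"]; st(round(x,3))
    if np.hypot(f[0],f[1])>9: break
A=cv2.resize(vision.read_camera("scene")["frame"][155:255,180:310,::-1],(520,400),interpolation=cv2.INTER_CUBIC)
B=cv2.resize(vision.read_camera("side")["frame"][155:265,205:305,::-1],(280,308),interpolation=cv2.INTER_CUBIC)
I=np.zeros((400,800,3),np.uint8); I[:,:520]=A; I[:308,520:]=B; cv2.imwrite("pics/both5.png",I)
```

```text
20.27 [0.046 0.   ] 0.04 F [ 0.1 -3.6 -2.3] 0.075
0.048 20.52 [0.0482 0.    ] 0.04 F [ 0.4 -2.2 -2.1] 0.075
0.05 20.77 [ 0.0503 -0.    ] 0.04 F [ 1.  -1.5 -1.7] 0.075
0.052 21.02 [ 0.0522 -0.    ] 0.04 F [ 0.1 -2.2 -1.4] 0.075
0.054 21.27 [ 0.0542 -0.    ] 0.04 F [ 0.2 -2.3 -1.1] 0.075
0.056 21.52 [ 0.0561 -0.    ] 0.04 F [ 0.4 -2.5 -0.5] 0.075
0.058 21.77 [0.0578 0.0001] 0.04 F [ 0.2 -4.5 -1.3] 0.075
0.06 22.02 [0.0581 0.0004] 0.04 F [ -0.5 -15.3   0.6] 0.075
```

View pics/both5.png

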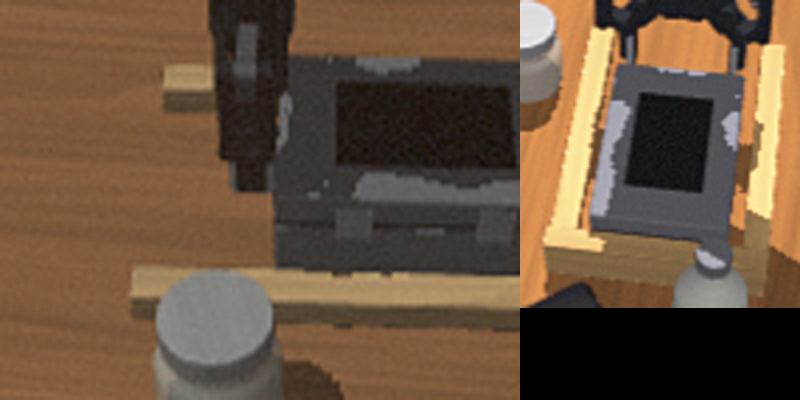

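The case is against the board with gaps to both rails (rear edge about (620,65)–(742,75) in the side half). I'll finish with a push at the centre using closed fingers so that it seats flush on the board, then check.

Run:
```python
from h import *
bot.servo_line(W(.03,0,.04),velocity=.06)
bot.servo_line(W(.03,0,.046),velocity=.05)
hand.move_gripper(0.0); st("closed")
bot.servo_line(W(.052,0,.046),velocity=.04); x=.052
while x<.066:
    x+=.001; bot.servo_line(W(x,0,.046),velocity=.02); f=get_obs()["wrist_force"]
    if np.hypot(f[0],f[1])>18: break
bot.dwell(.3); st(round(x,3))
bot.servo_line(W(.02,0,.046),velocity=.06)
bot.servo_line(W(.02,0,.2),velocity=.15)
bot.reach(W(-.3,0,.25),Q(-np.pi/2)); st("clear")
A=cv2.resize(vision.read_camera("scene")["frame"][160:250,210:340,::-1],(520,360),interpolation=cv2.INTER_CUBIC)
B=cv2.resize(vision.read_camera("side")["frame"][160:260,215:285,::-1],(280,400),interpolation=cv2.INTER_CUBIC)
I=np.zeros((400,800,3),np.uint8); I[:360,:520]=A; I[:,520:]=B; cv2.imwrite("pics/both6.png",I)
```

```text
closed 23.74 [0.03 0.  ] 0.046 F [-0.6  0.3 -0.5] -0.0
0.061 26.99 [0.0581 0.    ] 0.0461 F [  1.4 -18.8  -0.1] 0.0
clear 30.23 [-2.987e-01 -2.000e-04] 0.2495 F [ 0.3  0.1 -0.1] -0.0
```

View pics/both6.png

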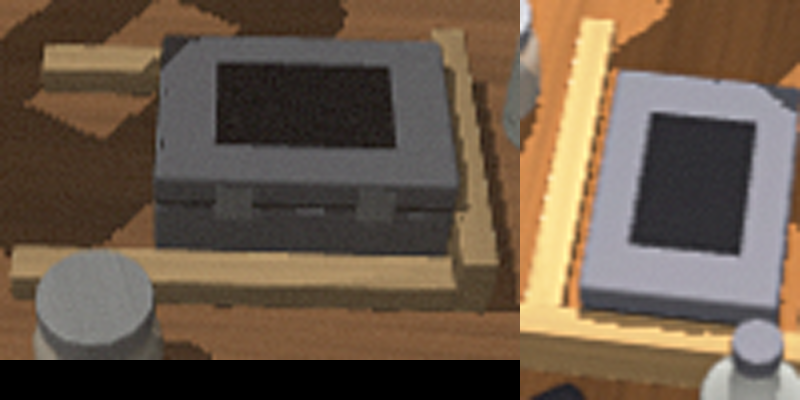

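The view with the hand clear shows the case top at (165,37), (441,43), (459,188), (155,182), parallel to the board and with a gap to each rail. A final fit follows.

Run:
```python
from h import *
C=cams(); a=px((210,160),4); b=px((215,160),4)
X,Y,Z=.075,.0525,.06
ob=[("scene",(-X,Y,Z),a(165,37)),("scene",(X,Y,Z),a(441,43)),("scene",(-X,-Y,Z),a(155,182)),("scene",(X,-Y,Z),a(459,188)),
("side",(-X,-Y,Z),b(98,71)),("side",(X,-Y,Z),b(62,290)),("side",(X,Y,Z),b(260,306))]
for s in (ob,ob[:4],ob[4:]):
    p,r=fit(C,s,[.57,.1,1.6]); print(inbay(p).round(4),round(p[2]-BAY[2],4),np.abs(r).max().round(1))
```

```text
[ 0.1446 -0.0004] 0.0089 1.2
[ 0.1443 -0.0019] 0.001 0.9
[0.1452 0.0009] 0.0127 0.7
```

The fit puts the case home: x = 144.6 mm (target 145), y within 2 mm of centre, yaw within 0.01 rad.

```bash
python3 -c "
from workcell import hand_in
print(hand_in())"
```

```text
the job is handed in; nothing more can be done
None
```

The case is home against the stop board, square to within about 0.01 rad and centred to within about 2 mm, with no sign of touching either rail or moving the glue bottle, jar or tape measure; I handed it in at about 30 s of the 72 s.

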